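# Lock the clamp of the packing jig through its L-shaped slot

## Task

Clamp the wrapped canister that lies in the bench jig: with the fingertips, push the jig's black knob along its slot to the corner, which brings the jaw up to the canister, then push it sideways round the corner fully home to the end of the slot, and let go. Only push the knob, gently; do not pinch it, do not touch the jaw or the canister with the robot, and leave the other things on the bench alone.

Things in the scene. Friction and masses are not known exactly. Their poses are not given: they have to be found in the camera images.
- jig: Clamping jig, fixed (place and yaw vary). Aluminium base 8 mm thick, x -120 to 100, y -65 to 65 mm; origin on its underside, on the bench. At its -x end (to x -12, y +-50 mm) a flat steel cover, top 32 mm up, with a 14 mm wide L slot: long leg along jig +x, short leg turning to jig +y, inner corner eased by 5 mm. Low screw heads near the cover's corners. At the +x end a fence 56 mm high (x 88 to 100)
- slot_start (a point): Point on the cover's top surface (32 mm above the bench), where the knob's axis is when the follower is at the start of the long leg: jig x -90, y -15 mm. Axes as the jig
- slot_corner (a point): Point on the cover's top surface where the knob's axis is at the corner of the slot: jig x -40, y -15 mm, 50 mm from slot_start along jig +x. The pin has 2 mm of play all round, so it goes 2 mm past this point before it meets the end wall of the long leg. Axes as the jig
- slot_end (a point): Point on the cover's top surface where the knob's axis is when fully home: jig x -40, y +15 mm, at the closed end of the short leg, 30 mm from the corner along jig +y; the pin meets the end wall 2 mm beyond it. Axes as the jig
- follower: Follower: low-friction foot disc 40 mm across and 14 mm thick under the cover, 10 mm pin through the slot, black knob on top. Origin: centre of the foot's underside, 8 mm above the bench, z up along the pin; it may spin about z. 0.11 to 0.22 kg. It slides but cannot come out (2 mm of up and down play), takes 1 to 8 N to slide and stays where it is left: no spring
- knob (a point): Centre, half-way up, of the follower's black round knob: 26 mm in diameter, 40 mm tall, from 36 to 76 mm above the bench (so 4 mm above the cover), free all round. It starts 0 to 15 mm along the long leg from slot_start. Its axes may turn about z
- jaw (a joint): Travel of the jaw along jig +x in m: 0 open (at the start), about 0.026 (0.024 to 0.028) once the knob is at the corner, 0.032 at its stop. The follower's foot meets the jaw's back bar under the cover when the knob is about 24 mm from slot_start and pushes it on from there; about 1.5 N friction, no spring
- jaw_face (a point): Middle of the jaw's front face, 31 mm above the bench; the jaw is an upright aluminium plate 10 x 120 mm, from 10 to 52 mm above the bench, just beyond the cover; the face looks to jig +x. Axes as the jig
- canister_pack: The wrapped canister, 64 x 178 x 54 mm with its thin film (the body 54 mm across), lying across the jig (its length along the jig's y, up to 0.06 rad off) on the base, 8 mm above the bench; origin at the centre of its underside. It starts up to about 20 mm from the fence and the jaw slides it towards the fence
- timer: Bystander: small white bench timer, 62 x 62 x 22 mm, lying on the bench left of the jig; origin at the centre of its underside
- label_roll: Bystander: white label roll, 59 mm across, 30 mm high, on the bench right of the jig; origin at the centre of its underside
- cap_spare: Bystander: white screw cap, 38 mm across, 34 mm high, on the bench left of the jig; origin at the centre of its underside
- tape_roll: Bystander: roll of tape lying flat, 87 mm across, 18 mm high, on the bench right of the jig; origin at the centre of its underside
Mind the look-alikes: they are no part of the job. What is meant by the follower is not green, and is the smaller of those in its own colour.

How it is judged (in metres and radians):
On the way:
1. the knob has been pushed along the long leg to the corner, and the jaw is up to the canister (x of knob in the frame of jig above -0.045 m and value of joint jaw above 0.02 m), for 0.1 s.
At the end, for the whole second after the job is handed in: The knob's axis is within 6 mm of the end of the slot, the jaw is more than 22 mm forward, the canister lies flat in the nest between jaw and fence (its origin 53 to 66 mm along the jig's x and within 30 mm of its middle line, less than 16 mm above the bench), and all is at rest (horizontal distance between knob and slot_end below 0.006 m and value of joint jaw above 0.022 m and x of canister_pack in the frame of jig between 0.053 and 0.066 m and y of canister_pack in the frame of jig between -0.03 and 0.03 m and height (world z) of canister_pack below 0.016 m and angle between canister_pack's own z axis and vertical below 0.15 rad and velocity of joint jaw between -0.01 and 0.01 m/s and linear speed of canister_pack below 0.02 m/s); the robot touches nothing.
It fails at once if the knob is pinched or shoved hard (more than 32 N from the fingers) (contact force between the fingers and follower above 32 N).
It fails at once if the follower is pulled up (4 mm) (height (world z) of follower above 0.012 m).
It fails at once if the robot touches the canister or the jaw (contact force between any of the fingers, the arm and canister_pack above 1 N or contact force between any of the fingers, the arm and jaw above 1 N).
It fails at once if the canister is lifted or tipped (height (world z) of canister_pack above 0.022 m or angle between canister_pack's own z axis and vertical above 0.3 rad).
It fails at once if the timer, label roll, spare cap or tape roll is disturbed (moved more than 10 mm) (distance of any of timer, label_roll, cap_spare, tape_roll from where it was at the start of the episode above 0.01 m).
It also fails if it takes over 48 s, if anything falls off the work surface, if the arm or the gripper's body presses on something with over 40 N, if the wrist force passes 120 N, or if a joint passes its speed limit or range.

## Robot

A 6-joint arm with a two-finger parallel gripper is mounted at the origin on a cart in front of the work surface, level with it; the furniture and walls round the work are solid. World frame = base frame: x ahead of the robot, y to its left, z up, the work surface at z = 0. Lengths are in m, angles in degrees, forces in N, time in s.
With the tool pointing down it reaches from about 0.3 to 0.75 m from the base axis. Payload 8.5 kg.
Tool frame: the origin (TCP) lies at the very end of the fingers, on their centre line; the grasp point (between the pads) lies 19 mm behind it; z points along the fingers, y is the line along which they close (so a half turn about z gives the same grasp; the last joint's range is limited). The gripper opens to 85 mm and grips with 20 to 120 N. Pads are 22 mm wide; open, the fingers measure 114 mm over their backs; the gripper's body (76 mm by 85 mm) begins 54 mm behind the grasp point. The pads swing forward as they close: fully open they stand 13 mm farther back than shut.
Start: joints at [-76.679, 21.807, 74.336, -0, 83.858, -12.336], TCP at [0.238, -0.496, 0.231] pointing down, gripper open.
Joint ranges: [-178.18, 178.18], [-50.72, 133.34], [12.68, 142.11], [-81.47, 261.47], [9.98, 163.14], [-165.26, 165.26]. Speed limits (degrees/s): [136.94, 136.94, 180, 180, 180, 180].

## Interface

Orientations are given as a 3x3 rotation matrix whose columns are the frame's x, y, z axes.
In Python, from rig import env, imaging gives the robot as it stands. The module is installed in compiled form; this text tells all that it offers.
- The arm moves only by the tool arm_command, never from a script. Its arguments are lists of equal length, an entry for each row: "turn": the turn, a rotation vector about the tool's x, y, z in units of 5 degrees (1.0 is 5 degrees), a list of three; "xyz": the shift along the tool's x, y, z in units of 50 mm (1.0 is 50 mm), a list of three; "claw": the finger opening in mm, from 0 to 85.4. A call has 1 to 12 rows; each row shifts and turns the commanded pose from where the row before left it, along the tool's axes as they then stand; what a row does not reach is not made up. A row lasts 1/10 s, in which the tool goes at most 50 mm and 8.59 degrees, less where a joint would pass 70% of its speed; a pose out of reach is approached as far as the arm can. A call is refused whole if a number of a shift passes 1 or a number of a turn 1, either way. A call with a gripper value outside its range is refused whole. The fingers move at their own pace and stop on an object; "squeeze" is the grip in N (left out, the last holds). Time passes only in rows, so rows that do not move let the fingers close. It gives the time, the measured TCP pose, the force, the opening and the grip force at its end, in the units of the state.
- env.observe(): the state, without advancing time (a new reading comes with each control period).
- imaging.get_image(name): name is "scene" or "top" or "wrist"; returns (picture, depth): 384x512x3 uint8, blue, green, red; 384x512 float32, m along the optical axis (not along the pixel's ray), 0 where there is no reading.
- imaging.camera_info(name): a dict with "camera_matrix" (3x3 intrinsics, pixels), "rvec" (rotation vector, rad) and "tvec" (3), from world to camera coordinates, as OpenCV has them. Camera axes: x right, y down, z forward; pixel columns grow to the right and rows downward; lengths in m; the calibration is good to about 2 mm. A picture is of the moment at which its call begins: read the wrist's pose just before it. camera_info takes no time and is no camera call; for the wrist camera it gives the pose at the moment of the call.
- env.close_job(): hands the job in; it is judged then, once.
The state is a dict: "time_s": time; "q": joint angles; "qvel": joint speeds; "joint_efforts": joint torques, N m; "position": TCP position; "tool_rot": TCP orientation; "ft_force": force on the tool from outside, world axes, zero at the start; "wrist_torque": the same for the moment, N m; "grip_width": finger opening in m; "gripper_force": force on a finger pad.
Only numpy, scipy, OpenCV 4.12 (cv2) and the standard library are available. Lean on these libraries where they do the work, as an engineer would, in place of code of your own. Each camera call takes 0.05 s, during which the arm holds its last target. There are 200 camera calls.

## Working session

There is one attempt and no reset: what is moved stays moved. The work goes in short steps, Python scripts to look and compute and a tool call to move; the robot and the scene stay as the last step left them, time stands still between calls to the robot, and variables do not carry over. Pictures are saved under pics/ and viewed, at most 10 in all, crops included, and the job is handed in when it is done.

Besides the shell and the picture viewer there is one more tool, called after ">>>" by a JSON object that holds its "api" and its "payload". arm_command: Moves the arm, as the interface text tells. Its arguments: {"type":"object","properties":{"turn":{"type":"array"},"xyz":{"type":"array"},"claw":{"type":"array"},"squeeze":{"type":"number"}},"required":["turn","xyz","claw"]}

```bash
mkdir -p pics
cat > h.py <<'E'
import numpy as np, cv2
from rig import env, imaging
def world(ci,px,d):
    K=np.array(ci["camera_matrix"]);R=cv2.Rodrigues(np.array(ci["rvec"],float))[0];t=np.array(ci["tvec"],float).ravel()
    p=np.linalg.inv(K)@np.array([px[0],px[1],1.])*d
    return R.T@(p-t)
def onplane(ci,px,z):
    a=world(ci,px,0);b=world(ci,px,1.);s=(z-a[2])/(b[2]-a[2]);return a+s*(b-a)
def proj(ci,P):
    return cv2.projectPoints(np.array(P,float).reshape(-1,3),np.array(ci["rvec"],float),np.array(ci["tvec"],float),np.array(ci["camera_matrix"],float),None)[0].reshape(-1,2)
E
python3 - <<'E'
from h import *
for n in("top","scene"):
    im,d=imaging.get_image(n);cv2.imwrite(f"pics/{n}0.png",im);np.save(f"{n}0.npy",d)
    im=cv2.resize(im,None,fx=1.5,fy=1.5,interpolation=cv2.INTER_CUBIC);cv2.imwrite(f"pics/{n}0b.png",im)
    ci=imaging.camera_info(n);print(n,ci, world(ci,(256,192),d[192,256]))
s=env.observe();print(s["time_s"],s["position"],s["tool_rot"],s["ft_force"])
E
```

```text
top {'camera_matrix': array([[437.21778513,   0.        , 250.01497249],
       [  0.        , 437.21778513, 190.02983591],
       [  0.        ,   0.        ,   1.        ]]), 'rvec': array([ 2.19413544, -2.17855392,  0.06314632]), 'tvec': array([-0.05699725,  0.57580322,  1.25126138])} [ 0.57093741 -0.07035035  0.01219641]
scene {'camera_matrix': array([[398.79321912,   0.        , 254.28667733],
       [  0.        , 398.79321912, 193.32108799],
       [  0.        ,   0.        ,   1.        ]]), 'rvec': array([ 0.75499881, -2.29316625,  1.39573309]), 'tvec': array([0.41364596, 0.23408782, 0.6044027 ])} [ 6.53456909e-01 -1.84252243e-01  1.62465668e-04]
0.1 [ 0.23807743 -0.4955242   0.23080209] [[ 9.01403086e-01  4.32980815e-01 -3.00729073e-04]
 [ 4.32980847e-01 -9.01402320e-01  1.20097240e-03]
 [ 2.48920125e-04 -1.21277016e-03 -9.99999234e-01]] [0.36938394 0.60046718 0.19531787]
```

View pics/top0b.png

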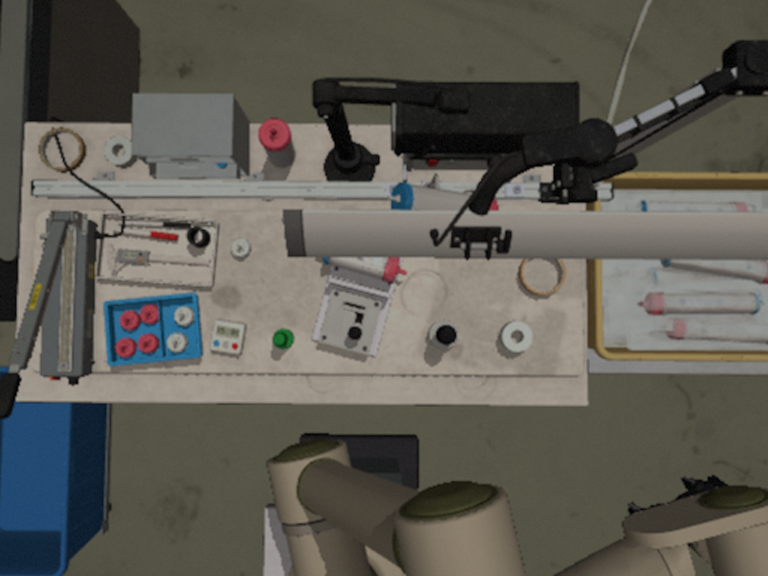

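View pics/scene0b.png

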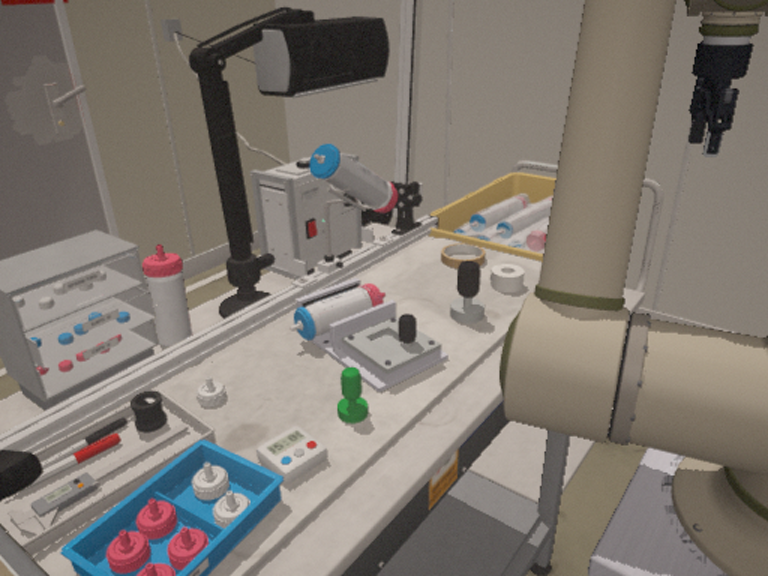

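The scene images show three look-alike knobs. In the enlarged top view they are:
- the black knob on the jig's cover, at (354,333)
- the green knob, at (283,340)
- a larger black knob on a block, at (445,335)

The follower is the one in the jig: it isn't green and it's the smaller black one. I'll check this in a crop.

Run:
```python
from h import *
im=cv2.imread("pics/top0.png");d=np.load("top0.npy")
x0,y0,x1,y1=190,150,320,250
c=cv2.resize(im[y0:y1,x0:x1],None,fx=6,fy=6,interpolation=cv2.INTER_CUBIC);cv2.imwrite("pics/crop0.png",c)
ci=imaging.camera_info("top")
for p in [(236,222),(296,223),(188,225),(220,155),(350,155),(480,158)]: print(p,world(ci,p,d[p[1],p[0]]))
```

```text
(236, 222) [ 0.48391062 -0.01532201  0.07857381]
(296, 223) [ 0.4825679  -0.1786969   0.09548616]
(188, 225) [0.47446972 0.11872663 0.06523458]
(220, 155) [ 0.60434259 -0.00330353  0.53011839]
(350, 155) [ 0.60580833 -0.22914441  0.53014001]
(480, 158) [ 0.60251889 -0.45589166  0.52670834]
```

View pics/crop0.png

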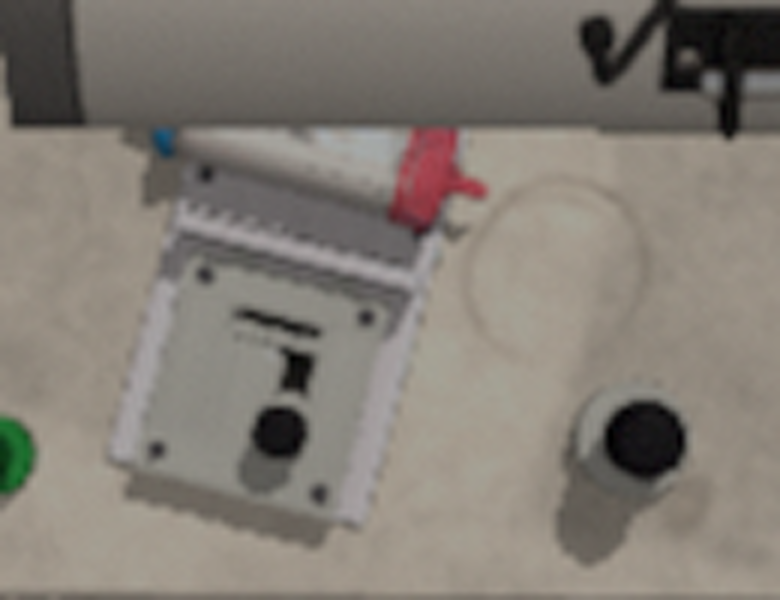

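The crop confirms it. The small black knob at (279,432) sits in the jig's L slot: the long leg runs up to about (300,355), and the short leg goes left along (235–320,325). The cover screws are at (205,275), (366,317), (319,494) and (156,450). The overhead lamp tube is at z≈0.53.

```bash
cat >> h.py <<'E'
def jigpose():
    import json;a=json.load(open("jig.json"));c,s=np.cos(a[2]),np.sin(a[2]);return np.array(a[:2]),np.array([[c,-s],[s,c]])
E
python3 - <<'E'
from h import *; import json
ci=imaging.camera_info("top")
pt=lambda u,v,z:onplane(ci,(190+(u+.5)/6-.5,150+(v+.5)/6-.5),z)[:2]
S=[pt(*p,.034) for p in[(205,275),(366,317),(319,494),(156,450)]]
c=sum(S)/4; dx=S[0]+S[1]-S[2]-S[3]; dy=S[0]+S[3]-S[1]-S[2]
print(S,np.degrees([np.arctan2(dx[1],dx[0]),np.arctan2(-dy[0],dy[1])]))
yaw=(np.arctan2(dx[1],dx[0])+np.arctan2(-dy[0],dy[1]))/2
R=np.array([[np.cos(yaw),-np.sin(yaw)],[np.sin(yaw),np.cos(yaw)]])
o=c-R@[-.066,0]
json.dump([*o,yaw],open("jig.json","w"))
k=pt(279,432,.076); print("o",o,np.degrees(yaw),"knob",k,"injig",R.T@(k-o))
for n,p in dict(start=(-.09,-.015),corner=(-.04,-.015),end=(-.04,.015),behind=(-.13,-.015)).items(): print(n,o+R@p)
s=env.observe(); T=s["tool_rot"]
tgt=o+R@[-.145,-.015]; print("shift in tool",T.T@(np.array([*tgt,.15])-s["position"]), "yaw tool",np.degrees(np.arctan2(T[1,0],T[0,0])))
E
```

```text
[array([0.55919538, 0.02216674]), array([ 0.53967814, -0.05487321]), array([ 0.45543147, -0.03315655]), array([0.47569466, 0.04455458])] [-14.73093188 -14.41636228]
o [ 0.57137636 -0.02193431] -14.573647084108531 knob [ 0.48503357 -0.01544487] injig [-0.08519761 -0.0154453 ]
start [ 0.48049775 -0.0138055 ]
corner [ 0.528889   -0.02638672]
end [0.53643773 0.00264803]
behind [ 0.44178475 -0.00374054]
shift in tool [ 0.38508342 -0.36468355  0.08134029] yaw tool 25.656882349787782
```

>>> {"api": "arm_command", "payload": {"turn": [[0,0,0],[0,0,0],[0,0,0],[0,0,0],[0,0,0],[0,0,0],[0,0,0],[0,0,0],[0,0,0],[0,0,0],[0,0,0],[0,0,0]], "xyz": [[0.6,-0.6,0],[0.6,-0.6,0],[0.6,-0.6,0],[0.6,-0.6,0],[0.6,-0.6,0],[0.6,-0.6,0],[0.6,-0.6,0],[0.6,-0.6,0],[0.6,-0.6,0],[0.6,-0.6,0],[0.6,-0.6,0],[0.6,-0.6,0]], "claw": [0,0,0,0,0,0,0,0,0,0,0,0], "squeeze": 20}}

```text
time_s: 1.3
position: [0.4069, -0.0136, 0.2313]
tool_rot: [[0.901, 0.433, -0.0], [0.433, -0.901, 0.0], [-0.0, -0.0, -1.0]]
ft_force: [0.7, -0.9, 0.2]
grip_width: 0.0001
gripper_force: 0.0
```

>>> {"api": "arm_command", "payload": {"turn": [[0,0,-1],[0,0,-1],[0,0,-1],[0,0,-1],[0,0,-1],[0,0,-1],[0,0,-1],[0,0,-1],[0,0,-1],[0,0,-0.95],[0,0,0]], "xyz": [[0,0,0],[0,0,0],[0,0,0],[0,0,0],[0,0,0],[0,0,0],[0,0,0],[0,0,0],[0,0,0],[0,0,0],[0,0,0]], "claw": [0,0,0,0,0,0,0,0,0,0,0]}}

```text
time_s: 2.4
position: [0.4066, -0.0153, 0.2311]
tool_rot: [[0.251, 0.968, -0.001], [0.968, -0.251, 0.0], [0.0, -0.001, -1.0]]
ft_force: [-0.5, -0.4, 0.8]
grip_width: 0.0001
gripper_force: 0.0
```

```bash
cat > st.py <<'E'
from h import *
s=env.observe();T=s["tool_rot"];o,R=jigpose();p=R.T@(s["position"][:2]-o)
f=R.T@s["ft_force"][:2]
print("t",s["time_s"],"jig mm",np.round(p*1e3,1),"z",round(s["position"][2]*1e3,1),"yaw-jig",round(float(np.degrees(np.arctan2(T[1,0],T[0,0])-np.arctan2(R[1,0],R[0,0]))),2),"tilt",np.round(T[2,:2],4),"Fjig",f,s["ft_force"][2],"w",s["grip_width"])
E
python3 st.py
python3 - <<'E'
from h import *
im,d=imaging.get_image("wrist");cv2.imwrite("pics/w1.png",cv2.resize(im,None,fx=1.5,fy=1.5))
E
```

```text
t 2.4 jig mm [-161.1  -35.1] z 231.1 yaw-jig 90.02 tilt [ 0.0001 -0.0006] Fjig [-0.3956885 -0.5322234] 0.8125637278848963 w 0.00011380916115690551
```

View pics/w1.png

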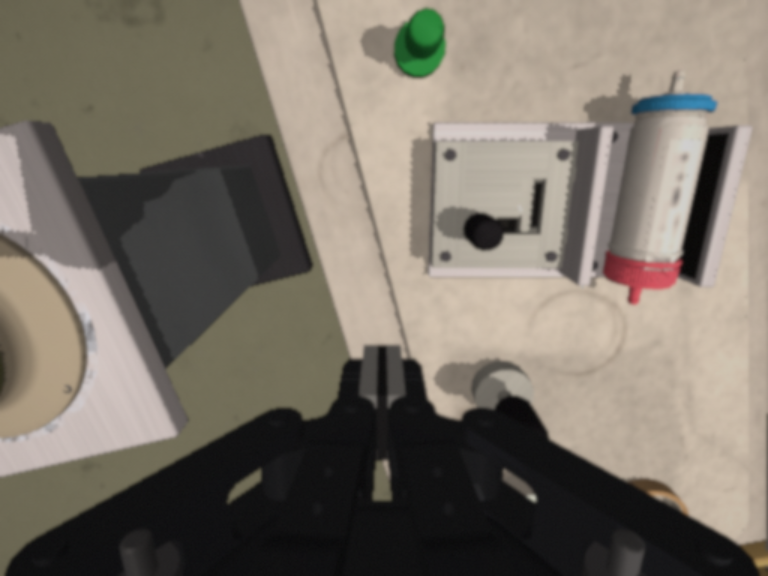

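The wrist view confirms the layout. The black knob top is at (484,231), the slot corner is near (540,225), the short leg runs up to about (540,185), and the cover screws are at (450,154), (563,154), (551,257) and (445,257).

Run:
```python
from h import *
ci=imaging.camera_info("wrist");o,R=jigpose()
f=lambda u,v,z:R.T@(onplane(ci,((u+.5)/1.5-.5,(v+.5)/1.5-.5),z)[:2]-o)*1e3
for p in[(450,154),(563,154),(551,257),(445,257)]:print(f(*p,.034))
print("knob",f(487,229,.076), "slot end bits",f(540,182,.032),f(540,232,.032))
```

```text
[-108.48946879   41.90887566]
[-21.97279318  41.77233141]
[-21.70289137 -39.05195745]
[-108.86238237  -38.9354877 ]
knob [-86.42830509  -8.81468619] slot end bits [-36.57548443  20.8285645 ] [-32.25755253 -18.68879227]
```

>>> {"api": "arm_command", "payload": {"turn": [[0,0,0],[0,0,0],[0,0,0],[0,0,0],[0,0,0],[0,0,0],[0,0,0]], "xyz": [[0.2,0.26,0.5],[0.2,0.26,0.5],[0,0,0.6],[0,0,0.6],[0,0,0.6],[0,0,0.4],[0,0,0]], "claw": [0,0,0,0,0,0,0]}}

```text
time_s: 3.15
position: [0.4357, -0.0023, 0.0694]
tool_rot: [[0.254, 0.967, -0.005], [0.967, -0.254, 0.001], [0.0, -0.005, -1.0]]
ft_force: [0.7, 0.2, 0.4]
grip_width: 0.0003
gripper_force: 0.0
```

```bash
python3 st.py
```

```text
t 3.15 jig mm [-136.2  -15.1] z 69.4 yaw-jig 89.86 tilt [ 0.0001 -0.0051] Fjig [0.56875658 0.39576625] 0.3535551807814408 w 0.00027179645496718907
```

>>> {"api": "arm_command", "payload": {"turn": [[0,0,0],[0,0,0],[0,0,0],[0,0,0],[0,0,0],[0,0,0]], "xyz": [[0,0,0.3],[0,0,0.2],[0,0.1,0],[0,0.1,0],[0,0.1,0],[0,0,0]], "claw": [0,0,0,0,0,0]}}

```text
time_s: 3.75
position: [0.4526, -0.0067, 0.0469]
tool_rot: [[0.252, 0.968, 0.002], [0.968, -0.252, -0.001], [-0.0, 0.002, -1.0]]
ft_force: [0.1, -0.2, -0.9]
grip_width: -0.0004
gripper_force: 0.0
```

>>> {"api": "arm_command", "payload": {"turn": [[0,0,0],[0,0,0],[0,0,0],[0,0,0],[0,0,0],[0,0,0]], "xyz": [[0,0.06,0],[0,0.06,0],[0,0.06,0],[0,0.06,0],[0,0.06,0],[0,0,0]], "claw": [0,0,0,0,0,0]}}

```text
time_s: 4.35
position: [0.4664, -0.0103, 0.0463]
tool_rot: [[0.252, 0.968, 0.0], [0.968, -0.252, -0.0], [0.0, 0.0, -1.0]]
ft_force: [-0.1, 0.0, 0.7]
grip_width: 0.0001
gripper_force: 0.0
```

```bash
python3 st.py
python3 - <<'E'
from h import *
im,d=imaging.get_image("wrist");cv2.imwrite("pics/w2.png",im)
E
```

```text
t 4.35 jig mm [-104.5  -15.1] z 46.3 yaw-jig 89.98 tilt [0.     0.0005] Fjig [-0.10275036  0.02422203] 0.6820146167553192 w 0.00014151916778213795
```

View pics/w2.png

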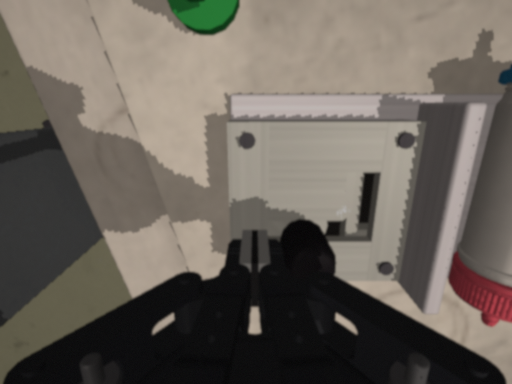

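The finger tip (about (257,235)) is right behind the knob (305,245), and there's no force yet. I'll keep pushing.

>>> {"api": "arm_command", "payload": {"turn": [[0,0,0],[0,0,0],[0,0,0],[0,0,0],[0,0,0],[0,0,0]], "xyz": [[0,0.06,0],[0,0.06,0],[0,0.06,0],[0,0.06,0],[0,0.06,0],[0,0.06,0]], "claw": [0,0,0,0,0,0]}}

```text
time_s: 5.0
position: [0.4833, -0.0146, 0.0463]
tool_rot: [[0.252, 0.968, -0.001], [0.968, -0.252, 0.0], [0.0, -0.001, -1.0]]
ft_force: [-3.0, 0.9, 1.7]
grip_width: -0.0001
gripper_force: 1.4
```

>>> {"api": "arm_command", "payload": {"turn": [[0,0,0],[0,0,0],[0,0,0],[0,0,0],[0,0,0]], "xyz": [[0,0.06,0],[0,0.06,0],[0,0.04,0],[0,0.04,0],[0,0,0]], "claw": [0,0,0,0,0]}}

```text
time_s: 5.5
position: [0.4934, -0.0173, 0.0463]
tool_rot: [[0.252, 0.968, 0.0], [0.968, -0.252, -0.0], [0.0, 0.0, -1.0]]
ft_force: [-0.8, 0.7, 0.1]
grip_width: -0.0001
gripper_force: 0.7
```

```bash
python3 st.py
python3 - <<'E'
from h import *
im,d=imaging.get_image("wrist");cv2.imwrite("pics/w3.png",im)
E
```

```text
t 5.5 jig mm [-76.6 -15.1] z 46.3 yaw-jig 89.98 tilt [0.     0.0004] Fjig [-0.98101234  0.44356172] 0.1235978033383609 w -7.682297540460449e-05
```

View pics/w3.png

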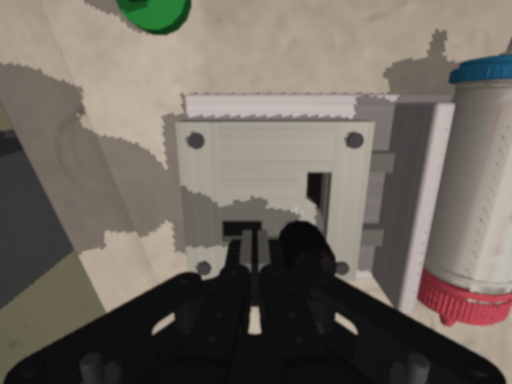

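The knob at (305,245) moves with the finger, and the jaw has left the cover's edge. The push force is small.

>>> {"api": "arm_command", "payload": {"turn": [[0,0,0],[0,0,0],[0,0,0],[0,0,0],[0,0,0],[0,0,0]], "xyz": [[0,0.06,0],[0,0.06,0],[0,0.06,0],[0,0.04,0],[0,0.04,0],[0,0,0]], "claw": [0,0,0,0,0,0]}}

```text
time_s: 6.15
position: [0.5058, -0.0205, 0.0463]
tool_rot: [[0.252, 0.968, 0.0], [0.968, -0.252, 0.0], [0.0, 0.0, -1.0]]
ft_force: [-2.2, 0.7, 2.6]
grip_width: -0.0001
gripper_force: 1.6
```

>>> {"api": "arm_command", "payload": {"turn": [[0,0,0],[0,0,0],[0,0,0]], "xyz": [[0,0.02,0],[0,0.02,0],[0,0,0]], "claw": [0,0,0]}}

```text
time_s: 6.45
position: [0.5076, -0.0209, 0.0463]
tool_rot: [[0.252, 0.968, -0.0], [0.968, -0.252, 0.0], [0.0, -0.0, -1.0]]
ft_force: [-4.5, 2.2, 2.3]
grip_width: 0.0003
gripper_force: 2.3
```

```bash
python3 st.py
python3 - <<'E'
from h import *
im,d=imaging.get_image("wrist");cv2.imwrite("pics/w4.png",cv2.resize(im[80:320,150:470],None,fx=2,fy=2))
E
```

```text
t 6.45 jig mm [-62.  -15.1] z 46.3 yaw-jig 89.98 tilt [ 0.     -0.0002] Fjig [-4.93599413  0.98203707] 2.252649524306668 w 0.00033464661681131645
```

View pics/w4.png

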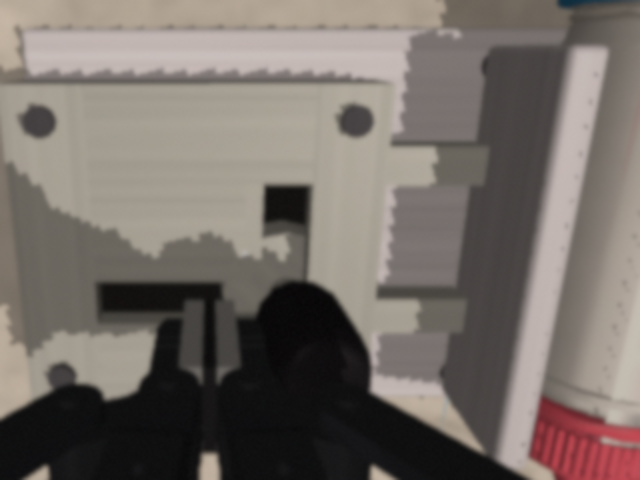

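The knob is close to the corner and the jaw is nearly at the canister. I'll continue in small steps until I feel the end wall.

>>> {"api": "arm_command", "payload": {"turn": [[0,0,0],[0,0,0],[0,0,0]], "xyz": [[0,0.02,0],[0,0.02,0],[0,0,0]], "claw": [0,0,0]}}

```text
time_s: 6.8
position: [0.5081, -0.021, 0.0463]
tool_rot: [[0.252, 0.968, -0.003], [0.968, -0.252, 0.001], [0.0, -0.004, -1.0]]
ft_force: [-10.1, 2.2, 7.2]
grip_width: -0.0003
gripper_force: 5.5
```

>>> {"api": "arm_command", "payload": {"turn": [[0,0,0],[0,0,0]], "xyz": [[0,0.02,0],[0,0,0]], "claw": [0,0]}}

```text
time_s: 7.0
position: [0.5083, -0.021, 0.0462]
tool_rot: [[0.252, 0.968, -0.005], [0.968, -0.252, 0.001], [-0.0, -0.005, -1.0]]
ft_force: [-13.6, 3.2, 10.5]
grip_width: 0.0003
gripper_force: 7.2
```

```bash
python3 - <<'E'
from h import *
o,R=jigpose();im,d=imaging.get_image("wrist");ci=imaging.camera_info("wrist");cv2.imwrite("pics/w5.png",im)
print("jaw corner",R.T@(onplane(ci,(453,104),.052)[:2]-o)*1e3)
# depth points in knob-top height band near the knob
K=np.array(ci["camera_matrix"]);Rw=cv2.Rodrigues(ci["rvec"])[0]
v,u=np.mgrid[0:384,0:512];z=d;P=np.stack([(u-K[0,2])/K[0,0]*z,(v-K[1,2])/K[1,1]*z,z],-1)-np.array(ci["tvec"]).ravel()
W=P@Rw; J=(W[...,:2]-o)@R*1e3; h=W[...,2]*1e3
m=(h>72)&(h<80)&(z>0)&(abs(J[...,0]+40)<20)&(abs(J[...,1]+15)<20)
print("knob top",m.sum(),np.percentile(J[m],[2,50,98],axis=0))
m=(h>49)&(h<55)&(z>0)&(J[...,0]>-20)&(J[...,0]<60)&(abs(J[...,1]-20)<15)
print("jaw top x",m.sum(),np.percentile(J[m][:,0],[2,50,98]))
E
python3 st.py
```

```text
jaw corner [30.85649887 60.88420385]
knob top 1314 [[-58.6367179  -15.17119467]
 [-37.15743817  -7.88627773]
 [-24.18822961  -2.5974465 ]]
jaw top x 2273 [22.13465138 30.87346826 42.07548481]
t 7.05 jig mm [-61.3 -15. ] z 46.2 yaw-jig 90.0 tilt [-0.0001 -0.0054] Fjig [-14.72118546  -0.61929664] 10.177896674436761 w 2.8762117843388863e-05
```

The knob is at the corner (x≈-37 to -38) and the pin is against the wall. Next I back off and go round to the knob's -y side.

>>> {"api": "arm_command", "payload": {"turn": [[0,0,0],[0,0,0],[0,0,0],[0,0,0],[0,0,0],[0,0,0],[0,0,0],[0,0,0],[0,0,0],[0,0,0]], "xyz": [[0,-0.1,0],[0,-0.17,0],[0,-0.17,0],[-0.26,0,0],[-0.26,0,0],[-0.26,0,0],[0,0.26,0],[0,0.26,0],[0,0.26,0],[0,0,0]], "claw": [0,0,0,0,0,0,0,0,0,0]}}

```text
time_s: 8.05
position: [0.5183, -0.0654, 0.0463]
tool_rot: [[0.253, 0.967, 0.002], [0.967, -0.253, -0.001], [-0.0, 0.002, -1.0]]
ft_force: [-1.2, -0.5, 0.0]
grip_width: -0.0002
gripper_force: 0.0
```

```bash
python3 st.py
```

```text
t 8.05 jig mm [-40.4 -55.4] z 46.3 yaw-jig 89.91 tilt [-0.0002  0.0017] Fjig [-1.04690209 -0.83535712] 0.03457301525684907 w -0.00020141398515574984
```

>>> {"api": "arm_command", "payload": {"turn": [[0,0,0],[0,0,0],[0,0,0],[0,0,0],[0,0,0],[0,0,0],[0,0,0],[0,0,0],[0,0,0]], "xyz": [[0.1,0,0],[0.1,0,0],[0.06,0,0],[0.06,0,0],[0.06,0,0],[0.04,0,0],[0.04,0,0],[0.04,0,0],[0,0,0]], "claw": [0,0,0,0,0,0,0,0,0]}}

```text
time_s: 8.95
position: [0.5235, -0.0393, 0.0463]
tool_rot: [[0.252, 0.968, 0.0], [0.968, -0.252, 0.0], [0.0, 0.0, -1.0]]
ft_force: [-0.7, -0.4, 0.2]
grip_width: -0.0001
gripper_force: 0.0
```

>>> {"api": "arm_command", "payload": {"turn": [[0,0,0],[0,0,0],[0,0,0],[0,0,0],[0,0,0]], "xyz": [[0.05,0,0],[0.05,0,0],[0.05,0,0],[0.05,0,0],[0,0,0]], "claw": [0,0,0,0,0]}}

```text
time_s: 9.45
position: [0.526, -0.0295, 0.0463]
tool_rot: [[0.252, 0.968, -0.0], [0.968, -0.252, 0.0], [0.0, -0.0, -1.0]]
ft_force: [-0.4, 0.1, -0.4]
grip_width: 0.0004
gripper_force: 0.0
```

```bash
python3 st.py
```

```text
t 9.45 jig mm [-42.  -18.7] z 46.3 yaw-jig 90.0 tilt [ 0.0001 -0.0001] Fjig [-0.4590228  0.0067639] -0.4220558658918082 w 0.0003904313405774929
```

Run:
```python
from h import *
im,d=imaging.get_image("wrist");cv2.imwrite("pics/w6.png",cv2.resize(im[80:320,150:470],None,fx=2,fy=2))
```

```text
(no output)
```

View pics/w6.png

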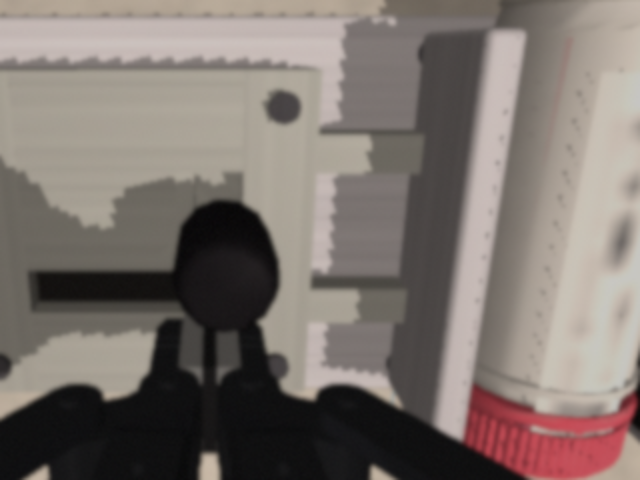

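The fingers are behind the knob (crop (225,290)), and the knob has moved into the short leg. I'll keep going carefully.

>>> {"api": "arm_command", "payload": {"turn": [[0,0,0],[0,0,0],[0,0,0],[0,0,0]], "xyz": [[0.04,0,0],[0.04,0,0],[0.04,0,0],[0.04,0,0]], "claw": [0,0,0,0]}}

```text
time_s: 9.9
position: [0.528, -0.022, 0.0463]
tool_rot: [[0.252, 0.968, 0.0], [0.968, -0.252, -0.0], [0.0, 0.0, -1.0]]
ft_force: [0.7, -0.5, -0.3]
grip_width: -0.0005
gripper_force: 0.1
```

>>> {"api": "arm_command", "payload": {"turn": [[0,0,0],[0,0,0]], "xyz": [[0.03,0,0],[0.03,0,0]], "claw": [0,0]}}

```text
time_s: 10.1
position: [0.5288, -0.0191, 0.0463]
tool_rot: [[0.252, 0.968, -0.0], [0.968, -0.252, 0.0], [0.0, -0.0, -1.0]]
ft_force: [0.1, -0.6, -0.3]
grip_width: -0.0
gripper_force: 0.2
```

>>> {"api": "arm_command", "payload": {"turn": [[0,0,0],[0,0,0]], "xyz": [[0.02,0,0],[0.02,0,0]], "claw": [0,0]}}

```text
time_s: 10.3
position: [0.5293, -0.0172, 0.0463]
tool_rot: [[0.252, 0.968, -0.0], [0.968, -0.252, -0.0], [-0.0, 0.0, -1.0]]
ft_force: [0.3, 0.1, 0.1]
grip_width: 0.0
gripper_force: 0.2
```

```bash
python3 st.py
```

```text
t 10.3 jig mm [-42.  -6.] z 46.3 yaw-jig 89.98 tilt [-0.  0.] Fjig [0.27413848 0.13025575] 0.06521684209245825 w 1.7261817836907584e-05
```

```bash
cat > kn.py <<'E'
from h import *
o,R=jigpose();im,d=imaging.get_image("wrist");ci=imaging.camera_info("wrist")
cv2.imwrite("pics/w7.png",cv2.resize(im[60:300,150:470],None,fx=2,fy=2))
K=np.array(ci["camera_matrix"]);Rw=cv2.Rodrigues(ci["rvec"])[0]
v,u=np.mgrid[0:384,0:512];P=np.stack([(u-K[0,2])/K[0,0]*d,(v-K[1,2])/K[1,1]*d,d],-1)-np.array(ci["tvec"]).ravel()
W=P@Rw; J=(W[...,:2]-o)@R*1e3; h=W[...,2]*1e3
m=(h>73)&(h<79)&(d>0)&(abs(J[...,0]+40)<20)&(J[...,1]>-5)&(J[...,1]<45)
print("knob top",m.sum(),np.percentile(J[m],[2,50,98],axis=0))
E
python3 kn.py
```

```text
knob top 2029 [[-51.6352925    1.02631997]
 [-38.18925411  17.56799209]
 [-28.09182564  28.09688261]]
```

View pics/w7.png

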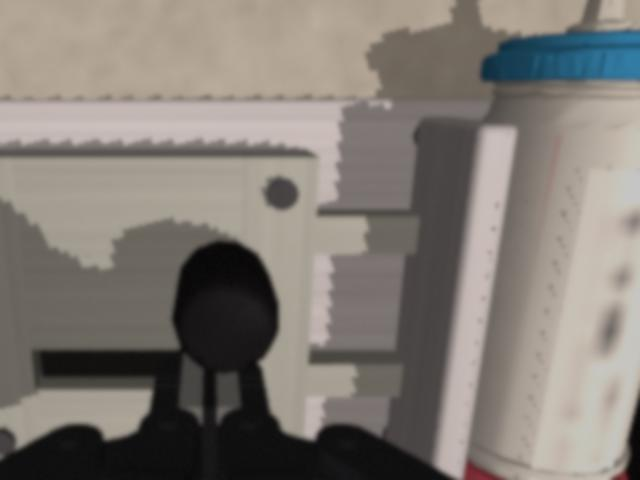

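The knob (crop (225,310)) is now at about y=+14 to +15, almost home. I'll step until it meets the end wall.

>>> {"api": "arm_command", "payload": {"turn": [[0,0,0],[0,0,0],[0,0,0]], "xyz": [[0.02,0,0],[0.02,0,0],[0,0,0]], "claw": [0,0,0]}}

```text
time_s: 10.65
position: [0.5298, -0.016, 0.0467]
tool_rot: [[0.252, 0.968, 0.0], [0.968, -0.252, -0.001], [-0.001, 0.001, -1.0]]
ft_force: [-1.7, -4.8, 3.2]
grip_width: 0.0001
gripper_force: 2.7
```

>>> {"api": "arm_command", "payload": {"turn": [[0,0,0],[0,0,0]], "xyz": [[0.02,0,0],[0,0,0]], "claw": [0,0]}}

```text
time_s: 10.85
position: [0.5301, -0.0156, 0.0469]
tool_rot: [[0.252, 0.968, 0.0], [0.968, -0.252, -0.002], [-0.002, 0.001, -1.0]]
ft_force: [-3.4, -7.8, 5.8]
grip_width: -0.0003
gripper_force: 4.4
```

>>> {"api": "arm_command", "payload": {"turn": [[0,0,0],[0,0,0]], "xyz": [[0.02,0,0],[0,0,0]], "claw": [0,0]}}

```text
time_s: 11.05
position: [0.5304, -0.0152, 0.0471]
tool_rot: [[0.252, 0.968, 0.001], [0.968, -0.252, -0.003], [-0.003, 0.001, -1.0]]
ft_force: [-3.7, -10.8, 8.9]
grip_width: -0.0001
gripper_force: 6.2
```

>>> {"api": "arm_command", "payload": {"turn": [[0,0,0],[0,0,0],[0,0,0],[0,0,0],[0,0,0],[0,0,0],[0,0,0]], "xyz": [[-0.06,0,0],[-0.2,0,0],[-0.3,0,0],[-0.2,0,-0.3],[0,0,-0.6],[0,0,-0.6],[0,0,0]], "claw": [0,0,0,0,0,0,0]}}

```text
time_s: 11.75
position: [0.522, -0.0516, 0.1246]
tool_rot: [[0.253, 0.968, 0.006], [0.968, -0.253, -0.002], [-0.0, 0.007, -1.0]]
ft_force: [0.1, 0.1, 0.3]
grip_width: 0.0001
gripper_force: 0.0
```

```bash
python3 st.py; python3 kn.py
python3 - <<'E'
from h import *
im,d=imaging.get_image("wrist");cv2.imwrite("pics/w8.png",cv2.resize(im,None,fx=1.5,fy=1.5))
E
```

```text
t 11.75 jig mm [-40.3 -41.1] z 124.6 yaw-jig 89.94 tilt [-0.0003  0.0067] Fjig [0.04458697 0.0826536 ] 0.29158014232197615 w 0.00010904606007034612
knob top 323 [[-46.62432582  10.92305348]
 [-38.92899009  18.24918843]
 [-31.20744296  27.20996632]]
```

View pics/w8.png

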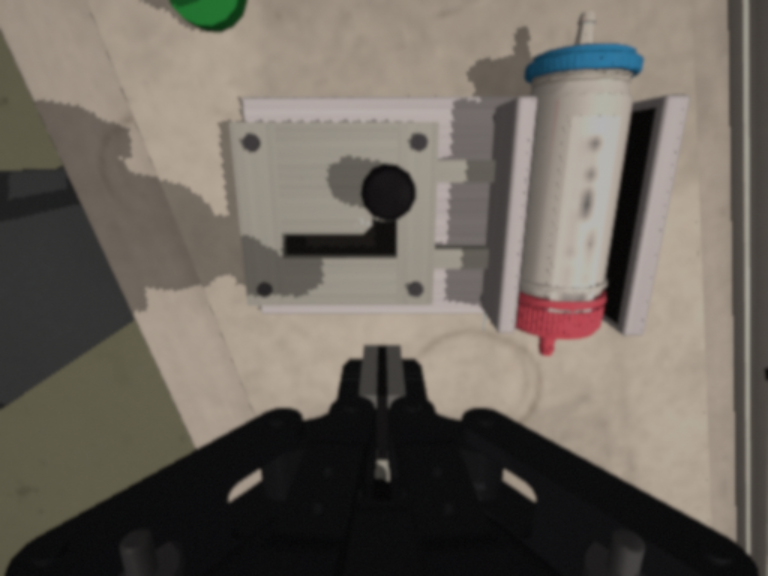

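The picture shows the knob (388,192) at the end of the short leg. The canister lies flat between the jaw and the fence, and the fingers are clear. Pushing further only raised the force (about 11 N), so the pin is at the end wall. I'm handing in.

```bash
python3 -c "
from rig import env
print(env.close_job())"
```

```text
the job is handed in; nothing more can be done
None
```

I pushed the knob round the corner to the end wall of the slot and clamped the canister between jaw and fence. The arm is clear and the job is handed in at about 12 s; the hand-in returned no verdict.

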